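Gauge how deep the floating piston sits in a damper body

ROBOT

A 6-joint arm with a two-finger parallel gripper is mounted at the origin on a cart in front of the work surface, level with it; the furniture and walls round the work are solid. World frame = base frame: x ahead of the robot, y to its left, z up, the work surface at z = 0. Lengths are in mm, angles in rad, forces in N, time in s.
With the tool pointing down it reaches from about 350 to 875 mm from the base axis. Payload 4.2 kg.
Tool frame: the origin (TCP) lies between the finger pads; the fingertips stand 17 mm ahead of it and the grasp point (between the pads) lies 2 mm behind it; z points along the fingers, y is the line along which they close (so a half turn about z gives the same grasp; the last joint's range is limited). The gripper opens to 85 mm and grips with 20 to 120 N. Pads are 22 mm wide; open, the fingers measure 114 mm over their backs; the gripper's body (76 mm by 85 mm) begins 54 mm behind the grasp point. The pads swing forward as they close: fully open they stand 13 mm farther back than shut.
Start: joints at [1.384, 0.385, 0.008, 0, -1.194, -0.259], TCP at [269.454, 563.91, 248.312] pointing down, gripper open.
Joint ranges: [-3.14, 3.14], [-1.21, 2.06], [-1.07, 1.41], [-3.16, 2.05], [-2.99, -0.16], [-3.1, 3.1]. Speed limits (rad/s): [2.79, 2.79, 3.14, 3.14, 3.14, 3.14].

INTERFACE

Orientations are given as a unit quaternion [x, y, z, w].
In Python, from bench import arm, optics gives the robot as it stands (arm), with the cameras (optics).
- The arm moves only by the shell command python3 jog.py 'ROWS' [OPENING]. ROWS is rows parted by semicolons, their numbers by spaces, 1 to 10 of them, each of 6 numbers: dx, dy, dz in mm, then a rotation vector rx, ry, rz in rad; each row is the pose to reach, as a shift and turn from the pose commanded when the command began, along the tool's axes at that moment; what a row does not reach only later rows make up. A row lasts 1/10 s, in which the tool goes at most 50 mm and 0.15 rad, less where a joint would pass 70% of its speed; a pose out of reach is approached as far as the arm can. OPENING is the finger opening in mm, set as the command begins (- or left out keeps the last). The fingers move at their own pace and stop on an object; the grip force is fixed at half the most. Time passes only in rows, so rows that do not move let the fingers close. It prints the time, the measured TCP pose, the force, the opening and the grip force at its end.
- arm.read_state(): the state, without advancing time (a new reading comes with each control period).
- optics.get_image(name): name is "scene" or "top" or "wrist"; returns the picture (400x640x3 uint8, blue, green, red); there is no depth.
- optics.get_calibration(name): a dict with "K" (3x3 intrinsics, pixels), "rvec" (rotation vector, rad) and "tvec" (3), from world to camera coordinates, as OpenCV has them. Camera axes: x right, y down, z forward; pixel columns grow to the right and rows downward; lengths in mm; the calibration is good to about 2 mm. A picture is of the moment at which its call begins: read the wrist's pose just before it. get_calibration takes no time and is no camera call; for the wrist camera it gives the pose at the moment of the call.
- arm.job_done(): hands the job in; it is judged then, once.
The state is a dict: "clock": time; "joints": joint angles; "joint_vel": joint speeds; "joint_efforts": joint torques, N m; "position": TCP position; "ee_rot": TCP orientation; "contact_force": force on the tool from outside, world axes, zero at the start; "wrist_torque": the same for the moment, N m; "gripper_width": finger opening in mm; "grasp_force": force on a finger pad.
Only numpy, scipy, OpenCV 4.12 (cv2) and the standard library are available. Lean on these libraries where they do the work, as an engineer would, in place of code of your own. Each camera call takes 0.05 s, during which the arm holds its last target. There are 200 camera calls.

TASK

Check the depth of the floating piston inside the damper body: lift the depth gauge out of its rest and push it straight into the guide bush in the mouth of the tilted damper body until the gauge's collar stops flat on the bush, without forcing it, so that the hidden piston pushes the gauge's sliding tip pin in. Then draw the gauge right out and finish still holding it, level and at rest, at least 20 cm above the bench and a good hand's breadth clear of the damper, with the pin left as the piston set it so that the tip can be read. Leave the oil bottle, the dish and the seal head where they stand.

Things in the scene. Friction and masses are not known exactly. Their poses are not given: they have to be found in the camera images.
- gauge: loose round steel depth gauge, 0.16 kg. Origin on its axis in the handle, z from tip to handle end, y level. Along z, mm: grooved dark handle d 20 from -30 to 45, neck d 10 to -60, collar d 32 to -68, sleeve d 10 to -135, round-nosed pin d 6 to -169 when out. Lies in the rest sloping 45 degrees, handle high and towards the robot, tip away; x up and away. Origin 144 mm above bench. Lifts up
- gauge_collar (a point): centre of the collar's lower face (the face that stops on the bush), 68 mm below the gauge's origin along its axis; same axes as the gauge
- gauge_tip (a point): the nose of the gauge's tip pin, on the gauge's axis (169 mm from the gauge's origin with the pin fully out); same axes as the gauge
- tip_pin (a joint): how far the tip pin has been pushed into the sleeve, m: 0 fully out (34 mm showing), up to 0.033. It slides stiffly (2.5 N) and stays where it is left; starts at 0 to 3 mm. With the collar stopped on the bush the piston sets it to about 18 mm
- gauge_rest: fixed aluminium rest: base plate 110 x 74 mm, two notched uprights 36 mm wide, 123 and 99 mm high, notches open upwards, under the gauge's neck and sleeve. Origin on the bench straight under the gauge's origin; x from handle to tip, z up. The taller upright stands at x = 25 to 29 mm; only the base plate lies under the handle
- mouth (a point): centre of the guide bush's mouth on the damper body, in the plane where the collar stops, 175 mm above the bench. z points out along the bore, which leans 45 degrees from vertical towards the robot; x up and away from the robot, y level. Brass bush 49 mm outside; cone lead-in from 23 mm to a 13 mm bore 4.5 mm down; bush 20 mm long; wider tube below; the piston's flat face is 83 mm below the mouth
- fixture: the fixed holding fixture with the damper body clamped in it: steel base plate 190 x 120 mm, inclined saddle, aluminium tube 46 mm in diameter. Origin on the bench under it, 55 mm behind the mouth; x points away from the mouth, z up
- oil_bottle: bystander: small upright oil bottle with a thin spout, 43 x 62 x 146 mm; origin at the centre of its underside
- magnet_dish: bystander: shallow round steel dish, 69 mm across, 19 mm high; origin at the centre of its underside
- seal_head: bystander: dark stepped ring part, 47 mm across, 28 mm high; origin at the centre of its underside

How it is judged:
By the outcome, as a careful person would: the job done as asked, in the order asked, and still so for the second after the job is handed in, while the arm keeps its last pose, push and grip.
It also fails if it takes over 48 s, if anything falls off the work surface, if the arm or the gripper's body presses on something with over 40 N, if the wrist force passes 120 N, or if a joint passes its speed limit or range.

## Working session

There is one attempt and no reset: what is moved stays moved. The work goes in short steps, Python scripts to look and compute and a shell command to move; the robot and the scene stay as the last step left them, time stands still between calls to the robot, and variables do not carry over. Pictures are saved under pics/ and viewed, at most 15 in all, crops included, and the job is handed in when it is done.

```bash
ls; mkdir -p pics; python3 - <<'E'
from bench import arm, optics
import cv2,numpy as np
s=arm.read_state();print(s)
for n in("scene","top"):
    im=optics.get_image(n);cv2.imwrite(f"pics/{n}0.png",im);c=optics.get_calibration(n);print(n,c)
E
```

```text
bench.py
jog.py
pics
{'clock': 0.0, 'joints': array([ 1.38359136e+00,  3.85557583e-01,  6.62668245e-03, -4.74094716e-04,
       -1.19399759e+00, -2.58599101e-01]), 'joint_vel': array([ 1.69513058e-03, -9.49299398e-04, -1.44542046e-03,  1.08783916e-03,
        3.04441405e-04,  6.19966324e-05]), 'joint_efforts': array([-2.56442881e-04, -3.92290592e+01,  1.88396984e+01,  4.18603823e+00,
       -4.68166181e-03, -4.35892176e-06]), 'position': array([269.24244666, 563.43099965, 247.22495286]), 'ee_rot': array([ 9.75240116e-01, -2.21145948e-01, -1.82136511e-04,  1.07326441e-03]), 'contact_force': array([-0.06870473, -0.04239849,  0.27624834]), 'wrist_torque': array([-0.00790512, -0.00163183, -0.02640806]), 'grasp_force': 0.0, 'gripper_width': 85.25726794911212}
scene {'K': array([[381.09013645,   0.        , 312.68727574],
       [  0.        , 381.09013645, 197.29525266],
       [  0.        ,   0.        ,   1.        ]]), 'rvec': array([ 1.81559274, -1.13715177,  0.64639847]), 'tvec': array([-251.95845229,  362.2749906 ,  498.58188411])}
top {'K': array([[446.591618  ,   0.        , 317.64081622],
       [  0.        , 446.591618  , 199.23537445],
       [  0.        ,   0.        ,   1.        ]]), 'rvec': array([ 2.17973233, -2.14643636,  0.11816257]), 'tvec': array([  -6.71815096,  597.83597841, 1104.08088101])}
```

View pics/scene0.png

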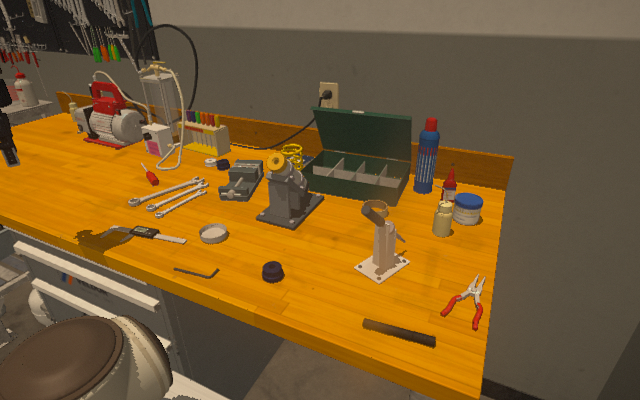

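View pics/top0.png

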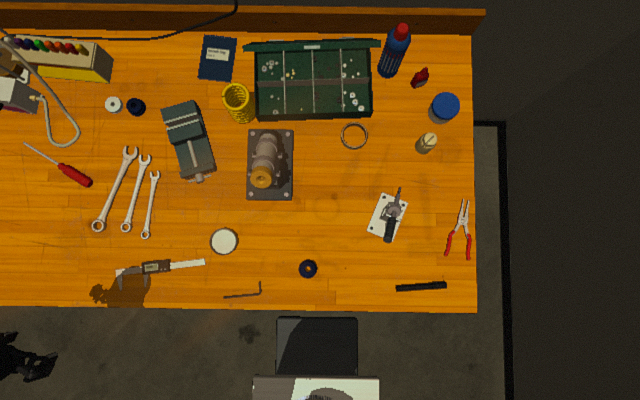

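The scene view shows the gauge in its white rest near (380,235) and the damper's brass bush at (277,162). The top view has the gauge's handle at (388,230) and tip at (399,190), with the bush at (262,177). Next I'll enlarge both places.

```bash
python3 - <<'E'
import cv2,numpy as np
t=cv2.imread("pics/top0.png");s=cv2.imread("pics/scene0.png")
f=lambda im,x,y:cv2.resize(im[y:y+74,x:x+99],(396,296),interpolation=cv2.INTER_CUBIC)
o=np.vstack([np.hstack([f(t,345,180),f(t,225,125)]),np.hstack([f(s,335,195),f(s,245,145)])])
cv2.imwrite("pics/crop0.png",o)
E
```

```text
(no output)
```

View pics/crop0.png

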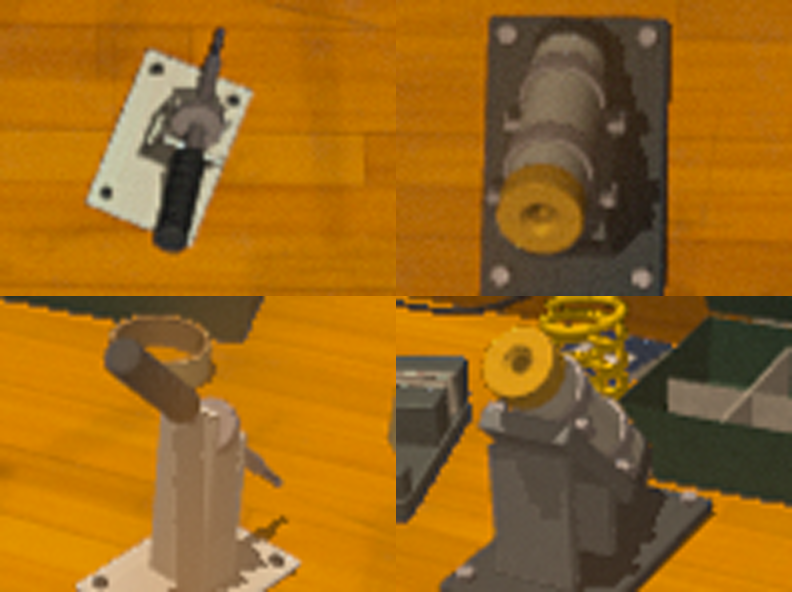

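The crops show handle end at top (388,239.5), pin tip at (400,187.5), bush hole at top (260.5,178) and scene (275.8,161), plus four base-plate screws. I'll cast rays onto the known heights.

```bash
cat > h.py <<'E'
import cv2,numpy as np
from scipy.spatial.transform import Rotation as R
from bench import arm, optics
def ray(c,p):
    M=R.from_rotvec(c["rvec"]).as_matrix();C=-M.T@c["tvec"]
    d=M.T@np.linalg.solve(c["K"],[p[0],p[1],1]);return C,d/np.linalg.norm(d)
def plane(c,p,z):
    C,d=ray(c,p);return C+d*(z-C[2])/d[2]
def tri(rs):
    A=sum(np.eye(3)-np.outer(d,d) for C,d in rs);b=sum((np.eye(3)-np.outer(d,d))@C for C,d in rs)
    X=np.linalg.solve(A,b);return X,[np.linalg.norm(np.cross(X-C,d)) for C,d in rs]
def proj(c,X):
    return cv2.projectPoints(np.array([X],float),c["rvec"],c["tvec"],c["K"],None)[0].ravel()
E
python3 - <<'E'
from h import *
np.set_printoptions(precision=1,suppress=True)
T=optics.get_calibration("top");S=optics.get_calibration("scene")
a=lambda x,y:(345+x/4-.375,180+y/4-.375); b=lambda x,y:(225+(x-396)/4-.375,125+y/4-.375)
c=lambda x,y:(335+x/4-.375,195+(y-296)/4-.375); d=lambda x,y:(245+(x-396)/4-.375,145+(y-296)/4-.375)
he=plane(T,a(172,237),176);tp=plane(T,a(220,30),25)
print("handle end",he,"tip",tp,"len",np.hypot(*(tp-he)[:2]),(45+168)*.707,"yaw",np.degrees(np.arctan2(*(tp-he)[1::-1])))
print("tri he",tri([ray(T,a(172,237)),ray(S,c(124,356))]))
print("tri tip",tri([ray(T,a(220,30)),ray(S,c(280,484))]))
h=[plane(T,a(*p),6) for p in((156,69),(232,101),(106,192))];print("holes",h,np.degrees(np.arctan2(*(h[0]-h[2])[1::-1])))
print("mouth",plane(T,b(541,211),175),tri([ray(T,b(541,211)),ray(S,d(519,360))]))
q=[plane(T,b(*p),12) for p in((508,34),(648,36),(641,278),(500,275))];print("screws",np.array(q),[np.degrees(np.arctan2(*(u-v)[1::-1])) for u,v in((q[0],q[3]),(q[1],q[2]))])
E
```

```text
handle end [ 496.4 -153.5  176. ] tip [ 633.4 -207.9   25. ] len 147.3659791040928 150.59099999999998 yaw -21.68123911352086
tri he (array([ 496.2, -153.4,  172.1]), [np.float64(0.7256218384969902), np.float64(0.7256218384970472)])
tri tip (array([ 633.5, -207.9,   23.6]), [np.float64(0.2166496653291547), np.float64(0.2166496653292722)])
holes [array([ 609.8, -169.5,    6. ]), array([ 589.5, -218.9,    6. ]), array([ 529.1, -137.1,    6. ])] -21.90159703314096
mouth [629.4 130.  175. ] (array([628.9, 131.7, 172.7]), [np.float64(1.644644861397791), np.float64(1.6446448613977267)])
screws [[773.1 176.8  12. ]
 [773.2  84.4  12. ]
 [612.3  85.3  12. ]
 [612.9 176.9  12. ]] [np.float64(-0.04677168443910876), np.float64(-0.30637263193430586)]
```

```bash
cat >> h.py <<'E'
def tool(yaw,pitch=45):  # z along fingers: azimuth yaw, pitch deg below level; y level
    a,p=np.radians([yaw,pitch]);u=np.array([np.cos(a),np.sin(a),0]);k=np.array([0,0,1.])
    z=np.cos(p)*u-np.sin(p)*k;x=np.sin(p)*u+np.cos(p)*k
    return np.c_[x,np.cross(z,x),z]
def delta(P,Rt):
    s=arm.read_state();Rc=R.from_quat(s["ee_rot"]).as_matrix()
    return np.round(np.r_[Rc.T@(np.array(P)-s["position"]),1000*R.from_matrix(Rc.T@Rt).as_rotvec()],1)
E
python3 - <<'E'
from h import *
Rt=tool(-21.8);O=np.array([524.5,-164.5,144]);P=O+Rt[:,2]*(-3-100)
print(P,Rt,delta(P,Rt),"(rot in mrad)")
E
```

```text
[ 456.87652168 -137.45253837  216.83199846] [[ 6.56538624e-01 -3.71367836e-01  6.56538624e-01]
 [-2.62596715e-01 -9.28485827e-01 -2.62596715e-01]
 [ 7.07106781e-01  2.77555756e-17 -7.07106781e-01]] [471.6 551.4  31.6  27.6 785.1 -61.3] (rot in mrad)
```

```bash
python3 jog.py '240 280 -40 0 0.3 0;240 280 -40 0 0.3 0;240 280 -40 0 0.3 0;240 280 -40 0 0.3 0;240 280 -40 0 0.3 0;240 280 -40 0 0.3 0;472 551 -20 0.028 0.785 -0.061;472 551 -20 0.028 0.785 -0.061;472 551 -20 0.028 0.785 -0.061;472 551 -20 0.028 0.785 -0.061' 55; python3 - <<'E'
from h import *
Rt=tool(-21.8);O=np.array([524.5,-164.5,144]);P=O+Rt[:,2]*(-3-100)
print(arm.read_state()["joints"],delta(P,Rt))
E
```

```text
clock: 1.1
position: [402.1, 97.4, 287.1]
ee_rot: [0.908, -0.175, 0.373, 0.072]
contact_force: [11.7, 6.3, 17.8]
gripper_width: 55.2
grasp_force: 0.0
[ 0.90490963 -0.20456546 -1.06965729  1.1392894  -0.83634454 -0.57753234] [ 48.9 197.8 146.9  -0.5   6.1  -0.4]
```

```bash
python3 jog.py '49 198 60 0 0 0;49 198 60 0 0 0;49 198 60 0 0 0;49 198 60 0 0 0;49 198 60 0 0 0;49 198 60 0 0 0' 55; python3 - <<'E'
from h import *
Rt=tool(-21.8);O=np.array([524.5,-164.5,144]);P=O+Rt[:,2]*(-3-100)
print(arm.read_state()["joints"],delta(P,Rt))
cv2.imwrite("pics/w1.png",optics.get_image("wrist"));cv2.imwrite("pics/s1.png",optics.get_image("scene"))
E
```

```text
clock: 1.7
position: [407.8, -124.3, 310.1]
ee_rot: [0.914, -0.184, 0.355, 0.072]
contact_force: [0.0, 0.1, -0.2]
gripper_width: 54.9
grasp_force: 0.0
[ 0.05732029 -0.32241751 -1.06928092  1.15789465 -0.3300638   0.088293  ] [-25.8  -6.9 102.8  12.3  44.9 -11.2]
```

View pics/w1.png

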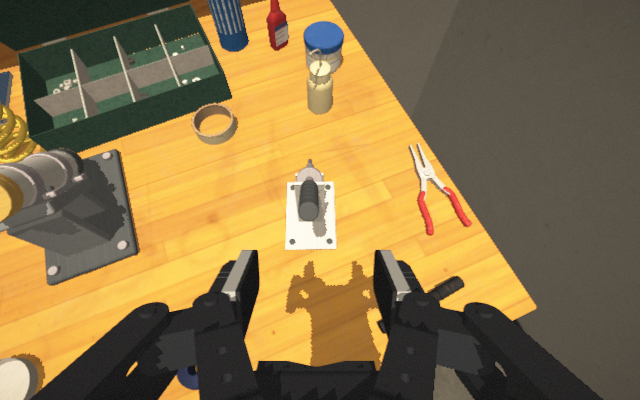

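The wrist view shows the gauge nearly along the tool's line: handle end at (309,213), pin tip at (310,161). I'll go on to the pre-grasp pose.

```bash
python3 jog.py '-26 -7 103 0.012 0.045 -0.011;-26 -7 103 0.012 0.045 -0.011;-26 -7 103 0.012 0.045 -0.011;-26 -7 103 0.012 0.045 -0.011;-26 -7 103 0.012 0.045 -0.011' 55; python3 - <<'E'
from h import *
np.set_printoptions(precision=1,suppress=True)
Rt=tool(-21.8);O=np.array([524.5,-164.5,144]);P=O+Rt[:,2]*(-3-100)
print(arm.read_state()["joints"].round(3),delta(P,Rt))
c=optics.get_calibration("wrist");im=optics.get_image("wrist");cv2.imwrite("pics/w2.png",im)
g=-Rt[:,2]
for z in(45,-30,-68,-168):print(z,proj(c,O+g*z))
E
```

```text
clock: 2.3
position: [456.1, -100.9, 280.9]
ee_rot: [0.918, -0.175, 0.347, 0.081]
contact_force: [-0.0, -0.9, 0.2]
gripper_width: 54.8
grasp_force: 0.0
[-0.2 -0.2 -1.1  1.7 -0.2 -0.3] [-32.5  31.8  58.1  25.3  56.1  13.2]
45 [352.3 235.9]
-30 [342.7 202.3]
-68 [339.3 190.2]
-168 [332.7 167.3]
```

View pics/w2.png

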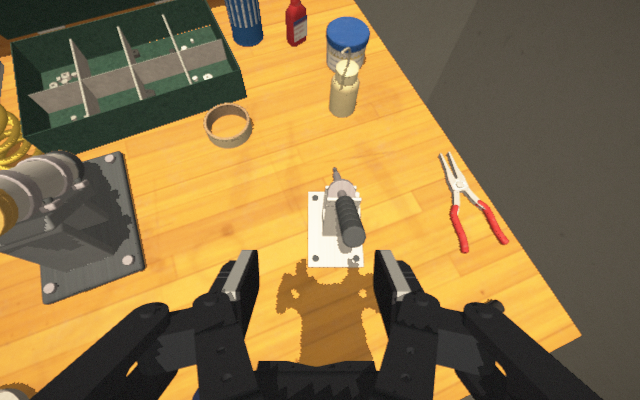

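The j3 and j5 limits stop the 45° tool pose this close in. A vertical tool with the pads across the handle is reachable, so I'll use that. The predicted handle end (352,236) matches the picture.

```bash
cat >> h.py <<'E'
O=np.array([524.5,-164.5,144]);g=-tool(-21.8)[:,2]
E
python3 - <<'E'
from h import *
print(delta(O+5*g+[0,0,78],tool(-21.8,90)))
E
```

```text
[  25.    31.5   97.8   28.9 -729.3    2.5]
```

```bash
python3 jog.py '0 15 0 0.029 -0.3 0;0 15 0 0.029 -0.3 0;0 25 30 0.029 -0.6 0;0 25 30 0.029 -0.6 0;25 31 98 0.029 -0.729 0;25 31 98 0.029 -0.729 0;25 31 98 0.029 -0.729 0;25 31 98 0.029 -0.729 0;25 31 98 0.029 -0.729 0' 60;python3 - <<'E'
from h import *
np.set_printoptions(precision=2,suppress=True)
print(arm.read_state()["joints"],delta(O+5*g+[0,0,78],tool(-21.8,90)))
E
```

```text
clock: 3.25
position: [523.2, -162.7, 226.7]
ee_rot: [0.982, -0.188, -0.001, -0.002]
contact_force: [1.0, -0.8, 0.3]
gripper_width: 59.9
grasp_force: 0.0
[-0.01  0.27 -0.21 -0.   -1.09  1.2 ] [-1.6  1.2  1.2 -3.5  2.2  2.2]
```

```bash
python3 - <<'E'
from h import *
np.set_printoptions(precision=1,suppress=True)
c=optics.get_calibration("wrist");im=optics.get_image("wrist");cv2.imwrite("pics/w3.png",im)
for z in(45,-30,-60,-68,-135,-168):print(z,proj(c,O+g*z))
E
```

```text
45 [316.9 280.2]
-30 [317.1 176.4]
-60 [317.1 142.9]
-68 [317.2 134.6]
-135 [317.3  73.5]
-168 [317.3  48. ]
```

View pics/w3.png

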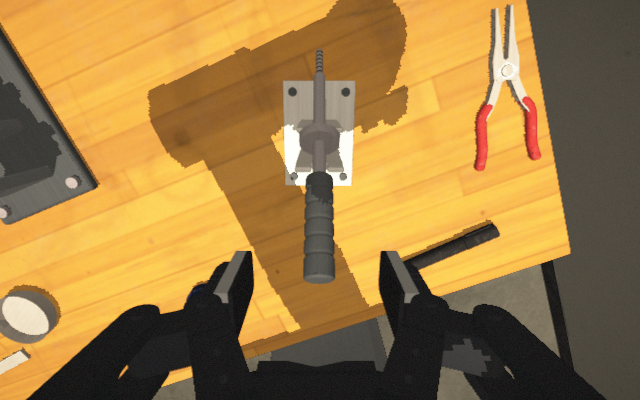

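The gauge lies straight in the wrist view: handle end (319,278), handle foot (319,176), tip (319,50), about 2 px right of prediction. I'll take that out and go down.

```bash
python3 - <<'E'
from h import *
np.set_printoptions(precision=1,suppress=True)
c=optics.get_calibration("wrist")
a=plane(c,(319,278.5),176);b=plane(c,(319.2,50),25);f=plane(c,(319,176.5),144-21.2)
print(a-O-45*g,b-O+168*g,f-O+30*g,np.degrees(np.arctan2(*(b-a)[1::-1])))
y=tool(-21.8)[:,1];O2=O+y*np.dot(a-O-45*g,y);print(O2,delta(O2+5*g+[0,0,-2],tool(-21.8,90)))
E
```

```text
[ 2.8 -2.9  0.2] [-0.4 -2.3 -0.2] [ 1.4 -2.5  0. ] -22.0511751520978
[ 523.9 -166.   144. ] [-3.7  2.8 80.9 -3.   3.   1.1]
```

```bash
sed -i 's/524.5,-164.5,144/525,-166.2,144/;s/g=-tool(-21.8)/g=-tool(-21.9)/' h.py; python3 jog.py '-2.5 2.8 25 -0.003 0.003 0;-2.5 2.8 50 -0.003 0.003 0;-2.5 2.8 70 -0.003 0.003 0;-2.5 2.8 81 -0.003 0.003 0;-2.5 2.8 81 -0.003 0.003 0;-2.5 2.8 81 -0.003 0.003 0';python3 - <<'E'
from h import *
np.set_printoptions(precision=2,suppress=True)
print(arm.read_state()["joints"],delta(O+5*g+[0,0,-2],tool(-21.9,90)))
E
```

```text
clock: 3.9
position: [518.1, -166.4, 146.1]
ee_rot: [0.982, -0.189, 0.003, 0.002]
contact_force: [0.1, -0.1, 0.4]
gripper_width: 60.1
grasp_force: 0.0
[-0.01  0.34 -0.34  0.01 -0.88  1.2 ] [ 2.8 -2.8  0.6  2.9 -6.1  1.1]
```

```bash
python3 jog.py '2.8 -2.8 0.6 0.003 -0.006 0;2.8 -2.8 0.6 0.003 -0.006 0;2.8 -2.8 0.6 0.003 -0.006 0';python3 - <<'E'
from h import *
np.set_printoptions(precision=2,suppress=True)
print(delta(O+5*g+[0,0,-2],tool(-21.9,90)))
c=optics.get_calibration("wrist");print([proj(c,O+z*g) for z in(45,-68,-168)]);cv2.imwrite("pics/w4.png",optics.get_image("wrist"))
E
```

```text
clock: 4.2
position: [521.7, -165.4, 145.4]
ee_rot: [0.982, -0.19, 0.0, -0.0]
contact_force: [-0.2, -0.2, -0.3]
gripper_width: 60.0
grasp_force: 0.0
[-0.2 -0.5 -0.1 -0.5 -0.1 -0.5]
[array([312.44, 392.8 ]), array([313.35, 148.82]), array([313.79,  29.  ])]
```

View pics/w4.png

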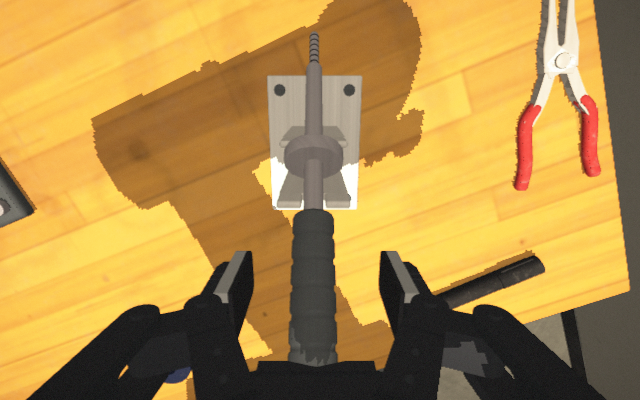

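The handle is central between the pads (handle centre column about 314, pads' middle about 316), and the tip at (314,35) is as predicted. I'll close on it.

```bash
python3 jog.py '0 0 0 0 0 0;0 0 0 0 0 0;0 0 0 0 0 0;0 0 0 0 0 0;0 0 0 0 0 0;0 0 0 0 0 0;0 0 0 0 0 0;0 0 0 0 0 0' 0
```

```text
clock: 5.05
position: [521.2, -165.4, 144.9]
ee_rot: [0.982, -0.19, -0.001, -0.0]
contact_force: [-2.1, 1.6, 2.2]
gripper_width: 18.5
grasp_force: 58.3
```

```bash
python3 jog.py '0 0 -8 0 0 0;0 0 -20 0 0 0;0 0 -40 0 0 0;0 0 -65 0 0 0;0 0 -95 0 0 0;0 0 -125 0 0 0;0 0 -140 0 0 0;0 0 -140 0 0 0;0 0 -140 0 0 0'; python3 - <<'E'
from h import *
np.set_printoptions(precision=1,suppress=True)
s=arm.read_state();D=s["position"]-[521.2,-165.4,144.9];print(D,s["joints"].round(2))
c=optics.get_calibration("wrist");print([proj(c,O+D+z*g) for z in(45,-68,-168)])
cv2.imwrite("pics/w5.png",optics.get_image("wrist"))
M=np.array([629.2,130.8,175]);
Rt=tool(-0.2);g2=-Rt[:,2]
# TCP for gauge origin Og: O+5g-2z
for off in(150,0):
    P=M+g2*(68+off)+5*g2+[0,0,-2];print(off,P,delta(P,tool(-0.2,90)))
E
```

```text
clock: 5.95
position: [520.7, -165.5, 284.5]
ee_rot: [0.982, -0.19, -0.001, -0.0]
contact_force: [-0.2, -0.1, -2.6]
gripper_width: 18.5
grasp_force: 58.6
[ -0.5  -0.1 139.6] [-0.   0.2 -0.1 -0.  -1.2  1.2]
[array([312. , 393.1]), array([313. , 147.9]), array([313.4,  27.5])]
150 [471.5 131.4 330.7] [-156.4 -257.   -46.5   -0.4    3.8 -379.6]
0 [577.6 131.  224.6] [ -57.5 -296.3   59.2   -0.4    3.8 -379.6]
```

View pics/w5.png

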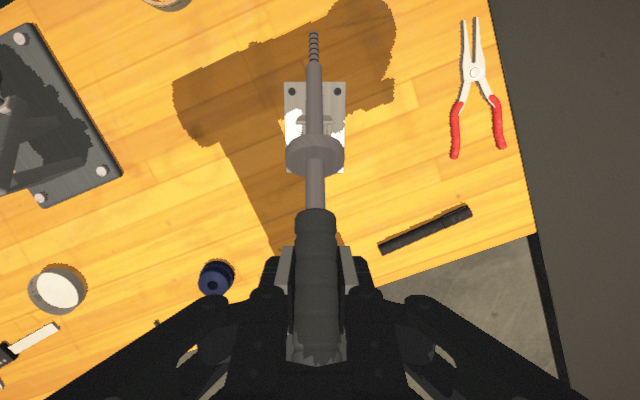

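The gauge is clear of the rest and has kept its attitude in the grip (tip (314,34), collar (314,155)). I'll move to 50 mm short of the mouth on the bore line.

```bash
python3 jog.py '-80 -40 -46 0 0 -0.1;-120 -80 -46 0 0 -0.2;-156 -120 -46 0 0 -0.3;-156 -160 -46 0 0 -0.38;-156 -200 -46 0 0.004 -0.38;-156 -235 -46 0 0.004 -0.38;-156 -257 -46 0 0.004 -0.38;-156 -257 -46 0 0.004 -0.38;-156 -257 -46 0 0.004 -0.38;-156 -257 -46 0 0.004 -0.38'; python3 - <<'E'
from h import *
np.set_printoptions(precision=1,suppress=True)
M=np.array([629.2,130.8,175]);g2=-tool(-.2)[:,2]
s=arm.read_state();print(s["joints"].round(2),delta(M+g2*(68+150)+5*g2+[0,0,-2],tool(-0.2,90)))
C={n:optics.get_calibration(n) for n in("top","scene","wrist")}
I={n:optics.get_image(n) for n in C}
for n in C:cv2.imwrite(f"pics/{n}6.png",I[n])
for n in C:print(n,[proj(C[n],p) for p in(M,M+g2*150,M+g2*50)])
f=lambda im,x,y:cv2.resize(im[y:y+74,x:x+99],(396,296),interpolation=cv2.INTER_CUBIC)
w=cv2.resize(I["wrist"],(480,300));o=np.zeros((596,792,3),np.uint8)
o[:296,:396]=f(I["top"],225,130);o[:296,396:]=f(I["scene"],230,110);o[296:,:480]=w
cv2.imwrite("pics/c6.png",o)
E
```

```text
clock: 7.0
position: [472.1, 130.3, 330.1]
ee_rot: [1.0, -0.002, 0.0, 0.001]
contact_force: [-0.6, -0.4, -1.9]
gripper_width: 18.1
grasp_force: 59.2
[ 0.6  0.1 -0.2  0.  -1.3  1. ] [-0.5 -1.  -0.6  1.6 -0.7  0.2]
top [array([260.5, 177.4]), array([251.8, 221.9]), array([257.8, 191.1])]
scene [array([276.3, 159.8]), array([247.3, 132.3]), array([267.6, 151.5])]
wrist [array([312.8, -13.9]), array([312. , 149.1]), array([312.6,  29.1])]
```

View pics/c6.png

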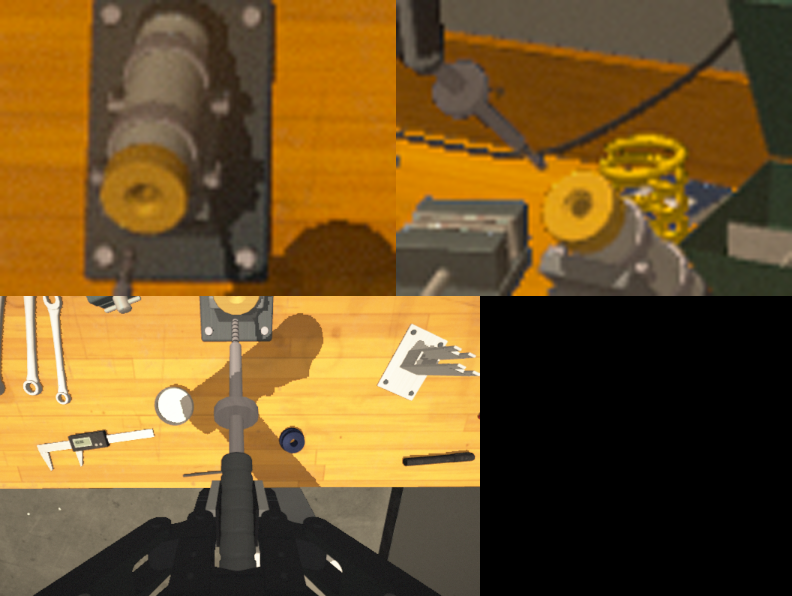

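In the top crop the pin tip is at (127,250) and the bush hole at (145,192). In the scene crop the tip is at (544,165) and the hole at (580,207). In the wrist view the gauge and bush share a column. I'll measure the sideways error more finely.

```bash
python3 - <<'E'
from h import *
np.set_printoptions(precision=1,suppress=True)
C={n:optics.get_calibration(n) for n in("top","scene","wrist")}
I={n:cv2.imread(f"pics/{n}6.png") for n in C}
def yel(im,x0,x1,y0,y1):
    h=cv2.cvtColor(im[y0:y1,x0:x1],cv2.COLOR_BGR2HSV);m=cv2.inRange(h,(18,150,90),(32,255,255));return m
w=I["wrist"]; hsv=cv2.cvtColor(w,cv2.COLOR_BGR2HSV)
for r in(2,6,10,14,18):print("w row",r,[(c,tuple(int(v) for v in hsv[r,c])) for c in range(278,356,6)] if r==6 else "")
for r in range(32,220,12):
    sat=hsv[r,285:345,1];k=np.where(sat<90)[0]+285;print(r,k.min() if len(k) else 0,k.max() if len(k) else 0,k.mean() if len(k) else 0)
tt=tri([ray(C["top"],(256.4,192.1)),ray(C["scene"],(266.6,150.9))]);print("tip",tt)
mm=tri([ray(C["top"],(260.9,177.6)),ray(C["scene"],(275.6,161.4))]);print("mouth",mm,"diff",tt[0]-mm[0])
E
```

```text
w row 2 
w row 6 [(278, (21, 32, 127)), (284, (19, 28, 153)), (290, (20, 155, 236)), (296, (19, 154, 235)), (302, (20, 156, 235)), (308, (22, 149, 248)), (314, (25, 138, 253)), (320, (24, 140, 253)), (326, (19, 156, 234)), (332, (20, 156, 235)), (338, (20, 158, 233)), (344, (20, 64, 96)), (350, (23, 30, 135))]
w row 10 
w row 14 
w row 18 
32 285 344 314.5
44 285 344 314.5
56 285 344 314.5
68 307 320 313.5
80 307 321 314.0
92 306 321 313.5
104 306 321 313.5
116 306 322 314.0
128 306 322 314.0
140 291 338 314.5
152 286 343 314.5
164 286 343 314.5
176 301 327 314.0
188 306 324 315.0
200 306 324 315.0
212 300 331 315.5
tip (array([591.7, 133.1, 212.3]), [np.float64(0.7257249257614985), np.float64(0.725724925761556)])
mouth (array([628.9, 131.6, 170.6]), [np.float64(1.2994606283047399), np.float64(1.299460628304901)]) diff [-37.2   1.5  41.7]
```

```bash
python3 jog.py '7 0.5 7 0 0 0;14 0.5 14 0 0 0;21 0.5 21 0 0 0;28 0.5 28 0 0 0;32 0.5 32 0 0 0;36 0.5 36 0 0 0;40 0.5 40 0 0 0;42 0.5 42 0 0 0;42 0.5 42 0 0 0'; python3 - <<'E'
from h import *
np.set_printoptions(precision=1,suppress=True)
M=np.array([629.2,130.8,175]);g2=-tool(-.2)[:,2]
print(delta(M+g2*(68+90)+5*g2+[0,0,-2],tool(-0.2,90)))
I={n:optics.get_image(n) for n in("top","scene","wrist")}
f=lambda im,x,y:cv2.resize(im[y:y+74,x:x+99],(396,296),interpolation=cv2.INTER_CUBIC)
o=np.zeros((596,792,3),np.uint8)
o[:296,:396]=f(I["top"],225,130);o[:296,396:]=f(I["scene"],230,110);o[296:,:400]=I["wrist"][:300,115:515]
cv2.imwrite("pics/c7.png",o)
E
```

```text
clock: 8.05
position: [514.7, 130.4, 288.6]
ee_rot: [1.0, -0.001, 0.001, 0.0]
contact_force: [-0.1, -1.1, -2.3]
gripper_width: 18.4
grasp_force: 59.2
[-0.8 -0.8  0.3  0.8 -1.8  0.6]
```

View pics/c7.png

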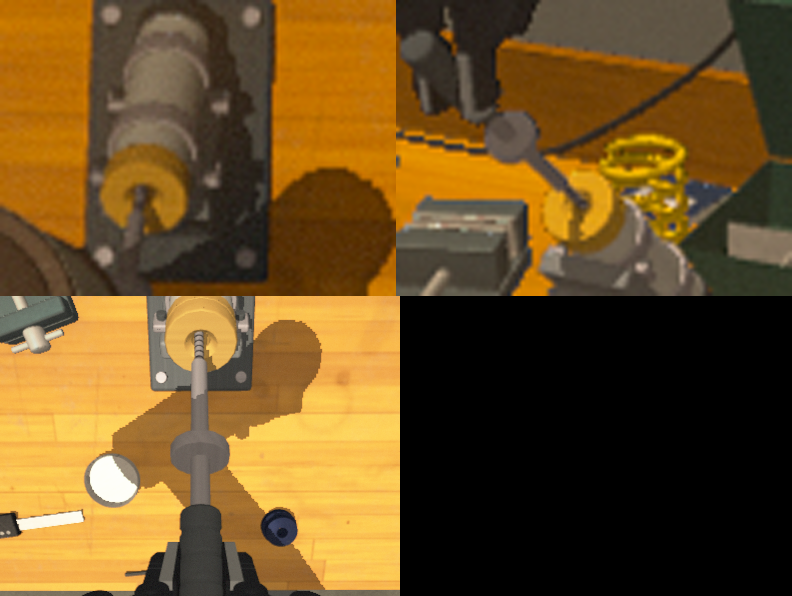

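The pin tip is in the cone: wrist-crop tip (199,330) against a hole centre of about (201,342), and scene tip (583,207) in the hole, with no contact force. I'll push on in steps.

```bash
python3 jog.py '3 0.6 3 0 -0.002 0;6 0.6 6 0 -0.002 0;9 0.6 9 0 -0.002 0;12 0.6 12 0 -0.002 0;15 0.6 15 0 -0.002 0;17 0.6 17 0 -0.002 0;17 0.6 17 0 -0.002 0'
```

```text
clock: 8.9
position: [532.1, 129.9, 271.6]
ee_rot: [1.0, -0.001, 0.0, 0.0]
contact_force: [0.0, -0.2, -2.8]
gripper_width: 18.3
grasp_force: 59.0
```

```bash
python3 jog.py '2 0 2 0 0 0;4 0 4 0 0 0;6 0 6 0 0 0;8 0 8 0 0 0;10 0 10 0 0 0;10 0 10 0 0 0'; python3 -c "
from h import *
M=np.array([629.2,130.8,175]);g2=-tool(-.2)[:,2]
s=arm.read_state();print(s['contact_force'],s['wrist_torque'],delta(M+g2*73+[0,0,-2],tool(-0.2,90)))"
```

```text
clock: 9.5
position: [541.8, 129.8, 261.2]
ee_rot: [1.0, -0.002, -0.0, 0.0]
contact_force: [-2.2, -0.5, -3.4]
gripper_width: 18.6
grasp_force: 59.3
[-2.18149852 -0.46735867 -3.40967062] [-0.20483731  0.77398493 -0.05947885] [35.8 -1.4 36.6  0.7  0.4  0.5]
```

```bash
python3 jog.py '2.5 0 2.5 0 0 0;5 0 5 0 0 0;7.5 0 7.5 0 0 0;10 0 10 0 0 0;10 0 10 0 0 0'
```

```text
clock: 10.0
position: [552.0, 129.8, 251.4]
ee_rot: [1.0, -0.001, 0.0, 0.0]
contact_force: [-2.2, 0.5, -5.6]
gripper_width: 18.9
grasp_force: 59.4
```

```bash
python3 jog.py '2.5 0 2.5 0 0 0;5 0 5 0 0 0;7.5 0 7.5 0 0 0;10 0 10 0 0 0;10 0 10 0 0 0'; python3 -c "
from h import *
M=np.array([629.2,130.8,175]);g2=-tool(-.2)[:,2]
s=arm.read_state();print(s['contact_force'],s['wrist_torque'],delta(M+g2*73+[0,0,-2],tool(-0.2,90)))"
```

```text
clock: 10.5
position: [562.0, 129.8, 241.4]
ee_rot: [1.0, -0.001, 0.0, 0.0]
contact_force: [-2.4, -0.4, -5.1]
gripper_width: 18.4
grasp_force: 59.4
[-2.3971619  -0.35301256 -5.13232343] [-0.16504171  1.32931047 -0.05936652] [15.6 -1.2 16.7  0.5 -0.1  0.6]
```

```bash
python3 jog.py '0 0 1 0 0 0;2 0 3 0 0 0;4 0 5 0 0 0;6.5 0 7.5 0 0 0;6.5 0 7.5 0 0 0'
```

```text
clock: 11.0
position: [568.3, 129.7, 234.6]
ee_rot: [1.0, -0.001, 0.0, 0.0]
contact_force: [-5.3, -0.6, -2.9]
gripper_width: 18.7
grasp_force: 59.4
```

```bash
python3 jog.py '1.5 0 1.5 0 0 0;3 0 3 0 0 0;4 0 4 0 0 0;5 0 5 0 0 0;5 0 5 0 0 0'; python3 -c "
from h import *
M=np.array([629.2,130.8,175]);g2=-tool(-.2)[:,2]
s=arm.read_state();print(s['contact_force'],s['wrist_torque'],delta(M+g2*73+[0,0,-2],tool(-0.2,90)))"
```

```text
clock: 11.5
position: [573.0, 129.8, 229.8]
ee_rot: [1.0, -0.001, 0.0, 0.0]
contact_force: [-5.7, -0.6, -1.3]
gripper_width: 18.2
grasp_force: 59.4
[-5.68257053 -0.58543827 -1.32403271] [0.02844568 2.07741457 0.00395739] [ 4.6 -1.2  5.2  0.3 -0.1  1. ]
```

```bash
python3 jog.py '0.5 0 1 0 0 0;1.5 0 2 0 0 0;2 0 2.5 0 0 0;2 0 2.5 0 0 0'
```

```text
clock: 11.9
position: [575.2, 129.8, 227.4]
ee_rot: [1.0, -0.001, 0.0, 0.0]
contact_force: [-6.6, -0.1, -1.4]
gripper_width: 18.7
grasp_force: 59.4
```

```bash
python3 jog.py '0.5 0 0.5 0 0 0;1 0 1 0 0 0;1 0 1 0 0 0'
```

```text
clock: 12.2
position: [575.8, 129.8, 226.8]
ee_rot: [1.0, -0.001, -0.0, 0.0]
contact_force: [-7.5, 0.3, 0.8]
gripper_width: 18.4
grasp_force: 59.7
```

```bash
python3 - <<'E'
from h import *
np.set_printoptions(precision=1,suppress=True)
M=np.array([629.2,130.8,175]);g2=-tool(-.2)[:,2]
print(delta(M+g2*73+[0,0,-2],tool(-0.2,90)))
I={n:optics.get_image(n) for n in("top","scene","wrist")}
f=lambda im,x,y:cv2.resize(im[y:y+74,x:x+99],(396,296),interpolation=cv2.INTER_CUBIC)
o=np.zeros((596,792,3),np.uint8)
o[:296,:396]=f(I["scene"],230,110)
o[:296,396:]=cv2.resize(I["wrist"][60:209,215:414],(396,296),interpolation=cv2.INTER_CUBIC)
cv2.imwrite("pics/c8.png",o[:296])
E
```

```text
[ 1.8 -1.2  2.2  0.4  0.1  1.1]
```

View pics/c8.png

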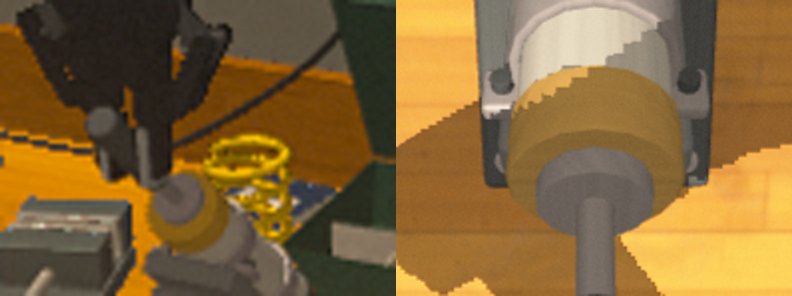

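The collar now sits at or nearly on the bush in both views (scene crop (178,205), wrist crop (595,190)). I'll feel for the stop in small steps.

```bash
python3 jog.py '0.4 0 0.4 0 0 0;0.7 0 0.7 0 0 0;0.7 0 0.7 0 0 0;0.7 0 0.7 0 0 0'
```

```text
clock: 12.75
position: [575.9, 129.7, 226.7]
ee_rot: [1.0, -0.001, -0.0, 0.0]
contact_force: [-11.2, 1.3, 4.4]
gripper_width: 18.5
grasp_force: 59.9
```

```bash
python3 jog.py '0.4 0 0.4 0 0 0;0.7 0 0.7 0 0 0;0.7 0 0.7 0 0 0;0.7 0 0.7 0 0 0'
```

```text
clock: 13.15
position: [575.9, 129.7, 226.7]
ee_rot: [1.0, -0.001, -0.001, 0.0]
contact_force: [-13.7, 1.2, 7.1]
gripper_width: 18.5
grasp_force: 60.3
```

```bash
python3 jog.py '-0.2 0 0.8 0 0 0;-0.2 0 0.8 0 0 0;0 0 1 0 0 0;0 0 1 0 0 0'; python3 - <<'E'
from h import *
np.set_printoptions(precision=2,suppress=True)
s=arm.read_state();print(s["position"],s["wrist_torque"])
im=optics.get_image("wrist");c=optics.get_calibration("wrist");np.save("pics/w9.npy",im)
g2=-tool(-.2)[:,2];x=tool(-.2)[:,0];y=tool(-.2)[:,1]
S=optics.get_image("scene");o=np.zeros((600,800,3),np.uint8)
o=np.hstack([cv2.resize(im[80:180,255:375],(480,400),interpolation=cv2.INTER_CUBIC),cv2.resize(S[140:190,252:292],(320,400),interpolation=cv2.INTER_CUBIC)])
cv2.imwrite("pics/c9.png",o)
E
```

```text
clock: 13.55
position: [575.9, 129.7, 226.5]
ee_rot: [1.0, -0.001, -0.001, 0.0]
contact_force: [-15.4, 0.8, 9.7]
gripper_width: 18.2
grasp_force: 60.5
[575.88 129.68 226.54] [0.41 4.69 0.1 ]
```

View pics/c9.png

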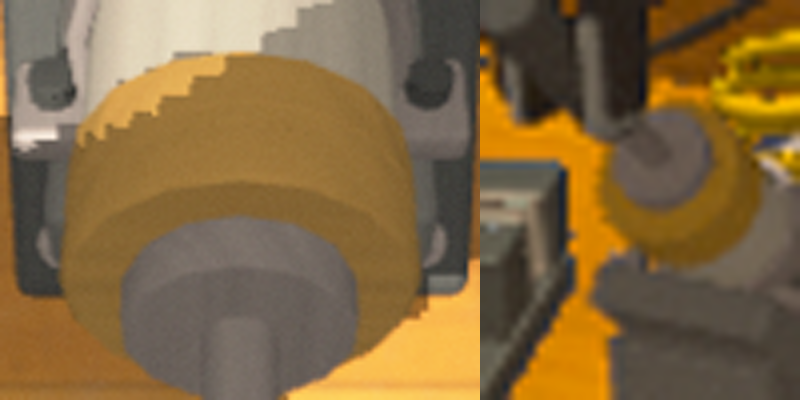

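The collar is seated: wrist-crop collar edge at y≈217 against bush edge at y≈180, about what the 8.5 mm ledge should show. There has been no advance while the force rose to about 19 N. Now I'll draw it straight out.

```bash
python3 jog.py '-3 0 -3 0 0 0;-6 0 -6 0 0 0;-12 0 -12 0 0 0;-18 0 -18 0 0 0;-24 0 -24 0 0 0;-30 0 -30 0 0 0;-36 0 -36 0 0 0;-42 0 -42 0 0 0;-48 0 -48 0 0 0'
```

```text
clock: 14.55
position: [529.9, 130.1, 273.1]
ee_rot: [1.0, -0.001, 0.002, -0.0]
contact_force: [-0.1, 0.4, -2.4]
gripper_width: 18.8
grasp_force: 58.9
```

```bash
python3 jog.py '-6 0 -6 0 0 0;-12 0 -12 0 0 0;-18 0 -18 0 0 0;-25 0 -25 0 0 0;-35 0 -35 0 0 0;-50 0 -50 0 0 0;-70 0 -70 0 0 0;-70 0 -70 0 0 0;-70 0 -70 0 0 0'; python3 - <<'E'
from h import *
np.set_printoptions(precision=2,suppress=True)
# finish: level gauge (tool pitch 45), off to the right
for P in([480,-60,420],[520,-60,420]):print(delta(P,tool(-20,45)))
print(arm.read_state()["joints"])
E
```

```text
clock: 15.45
position: [459.3, 130.3, 342.6]
ee_rot: [1.0, -0.001, 0.001, -0.001]
contact_force: [0.8, 0.6, -2.2]
gripper_width: 18.6
grasp_force: 58.9
[  21.3  190.1  -77.6 -137.8  775.1  328.2]
[  61.3  190.   -77.5 -137.8  775.1  328.2]
[ 0.62  0.07 -0.17  0.   -1.33  0.95]
```

```bash
python3 jog.py '0 40 -40 0 0 0;10 80 -77 0 0 0;20 120 -77 0 0 0;20 150 -77 -0.04 0.2 0.09;30 170 -77 -0.06 0.35 0.15;40 190 -77 -0.09 0.5 0.21;50 190 -77 -0.11 0.62 0.27;50 190 -77 -0.138 0.775 0.328;50 190 -77 -0.138 0.775 0.328;50 190 -77 -0.138 0.775 0.328'; python3 jog.py '0 0 0 0 0 0;0 0 0 0 0 0;0 0 0 0 0 0;0 0 0 0 0 0'; python3 - <<'E'
from h import *
np.set_printoptions(precision=2,suppress=True)
s=arm.read_state();print(s["joints"],s["joint_vel"],delta(s["position"],tool(-20,45)))
I={n:optics.get_image(n) for n in("scene","wrist")}
for n in I:cv2.imwrite(f"pics/{n}10.png",I[n])
o=np.hstack([cv2.resize(I["scene"],(400,250)),cv2.resize(I["wrist"],(400,250))]);cv2.imwrite("pics/c10.png",np.vstack([o,cv2.resize(I["wrist"][0:70,215:415],(800,280),interpolation=cv2.INTER_CUBIC)]))
E
```

```text
clock: 16.45
position: [506.9, -60.5, 414.6]
ee_rot: [0.911, -0.16, 0.374, 0.069]
contact_force: [0.0, 0.1, -1.9]
gripper_width: 18.5
grasp_force: 59.5
clock: 16.85
position: [509.8, -59.8, 419.3]
ee_rot: [0.91, -0.16, 0.376, 0.067]
contact_force: [-0.2, -1.3, -1.4]
gripper_width: 18.2
grasp_force: 59.4
[ 0.34 -0.22 -0.72  0.9  -0.61  0.24] [-0.   -0.   -0.01  0.    0.   -0.  ] [0.  0.  0.  1.6 1.  0.8]
```

View pics/c10.png

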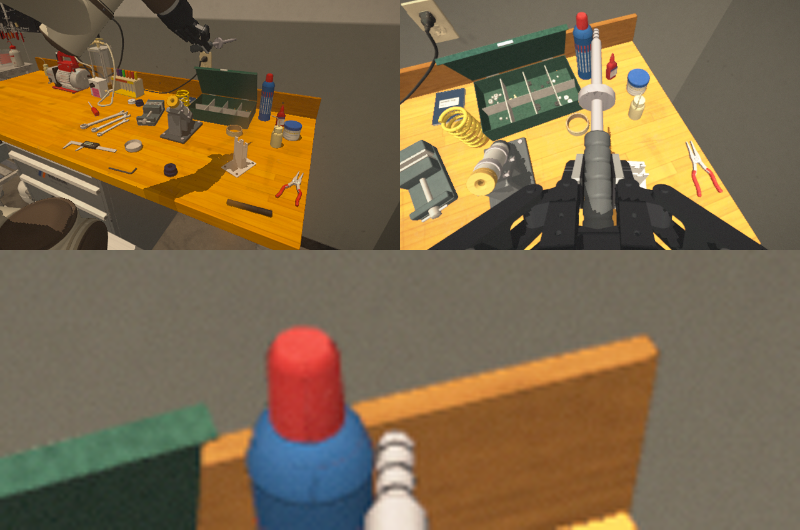

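The pin now shows about half its length (3–4 rings at crop (395,470), against about 6–8 before). The gauge is level at about 42 cm and well clear of the damper, and the other parts stand where they were.

```bash
python3 -c "
from bench import arm, optics
print(arm.job_done())"
```

```text
the job is handed in; nothing more can be done
None
```

The gauge was pushed in until its collar stopped on the bush at about 19 N, then drawn out and held level at about 42 cm, clear of the damper, with the pin showing roughly half its length; the job was handed in at about 17 s with no verdict shown.

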